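Unlock the scroll saw's switch box by feeling for the keyway

TASK

Unlock the scroll saw's blue switch box: swing its cover well aside, take the red key from the wooden block, lower it into the key hole and turn it gently back and forth until it drops into the hidden keyway, then turn it clockwise, without forcing it, as far as it goes so that the red slide uncovers the green button. Leave the key standing fully home in the lock, let go, and leave the blue key and the other things on the bench where they are.

Things in the scene. Friction and masses are not known exactly. Their poses are not given: they have to be found in the camera images.
- lock: fixed blue switch box, 120 mm along x, 180 mm along y, 70 mm tall, origin under its centre, straight below the key hole. A white index mark (26 x 4 mm) on top runs out from the key hole towards the box's -x side
- lock_mouth (a point): centre of the round key hole, level with the box's top face; axes as the box, z up. 26 mm wide with a 3 mm chamfer; the mouth is hidden by a soft black dust seal that a key passes through freely. 20 mm down is the flat face of the lock core. More than 200 N between key and lock, over all contacts, forces the lock
- lock_core (a point): centre of the core's face, 20 mm below the mouth; axes as the box. The hidden keyway, a slot 7.5 mm wide, crosses it in an unknown direction within 0.6 rad either side of the index mark's line. Off the slot the key's bit rests on the face; within about 0.1 rad of it a light push (2 to 5 N) drops the key 10 mm, fully home. Only then it turns the core: 0.7 rad clockwise from above, to a stop, 0.12 N m friction
- slide (a joint): red slide (28 x 28 x 4 mm) on the top face, centred 62 mm to the -y side of the key hole, over the green start button; 0 = covering it, 0.026 m = drawn to the box's +x side, button uncovered. Only the lock core moves it, in proportion to the core's clockwise turn (0.026 m for 0.7 rad)
- cover (a joint): steel swing cover, 4 mm thick plate that lies 1 mm above the top face, with a 40 mm disc over the key hole; 0 = straight over the hole, grows anticlockwise from above to 1.9 rad (towards the box's +x side); starts between 0 and 0.25. Light friction, stays where left
- cover_knob (a point): mid-height of the black round knob of the cover: 16 mm diameter, 18 mm high (75 to 93 mm above the bench), above the centre of the cover's disc, 55 mm from the pivot
- cover_pivot (a point): the cover's vertical pivot axis, at the height of the knob's middle: 55 mm to the +y side of the key hole; stands 8 mm above the top face
- key_bow (a point): centre of the red key's flat bow (its grip: 36 mm along x, 9 mm thick along y, 40 mm tall along z). The key stands upright in a hole of the block, about 70 g, foot 66 mm below this point
- key: the red key; origin at the middle of its foot, axes as the bow. From the foot up: flat brass bit 22 mm along x, 5 mm thick along y, 10 mm tall; round shaft 24 mm wide, 24 mm tall; neck 14 mm wide, 12 mm tall; bow. Bit and bow lie in one plane; a half turn makes no difference
- bluekey_bow (a point): centre of the bow of a second key, the same but blue, in the other hole of the block, 80 mm away; to be left alone
- block: fixed wooden key block, 66 mm along x, 150 mm along y, 45 mm tall, origin under its centre; two round holes 27 mm wide, 34 mm deep, at y = -40 and +40 mm, in which the keys stand (foot 11 mm above the bench)
- glue: loose white glue bottle, 56 mm wide, 190 mm tall, origin under its centre; leave standing
- mug: loose blue mug, 76 mm wide, 90 mm tall, handle at its +y side, origin under its centre; leave
- tin: loose green tin, 68 mm wide, 100 mm tall, origin under its centre; leave
- offcut: loose wooden offcut 50 x 140 x 30 mm lying on the bench, origin under its centre; leave
There are look-alikes about, which are no part of the job. What is shaped like the key but pink or turquoise is not meant.

How it is judged:
On the way, in this order (a step that is already met when the one before it is completed fails the run):
1. the cover is swung well aside, at least 0.9 rad (value of joint cover above 0.9 rad), for 0.1 s.
2. the red key has dropped into the keyway: foot at least 26.5 mm below the mouth of the key hole, slide not yet drawn (z of key in the frame of lock_mouth below -0.0265 m and horizontal distance between key and lock_mouth below 0.006 m and value of joint slide below 0.02 m), for 0.1 s.
3. the slide is drawn at least 23.5 mm (value of joint slide above 0.0235 m), for 0.2 s.
At the end, for the whole second after the job is handed in: The slide is drawn at least 23.5 of its 26 mm, the cover stands at least 0.9 rad aside, and the red key stands released in the lock, upright within 0.15 rad, its foot at least 26.5 mm below the mouth of the key hole and within 6 mm of its axis (value of joint slide above 0.0235 m and value of joint cover above 0.9 rad and z of key in the frame of lock_mouth below -0.0265 m and horizontal distance between key and lock_mouth below 0.006 m and angle between key_bow's own z axis and vertical below 0.15 rad); the robot touches nothing.
It fails at once if the key is forced: more than 200 N between the red key and the lock, over all contacts (contact force between key and lock above 200 N).
It fails at once if the blue key is moved more than 20 mm (distance of bluekey_bow from where it was at the start of the episode above 0.02 m).
It fails at once if the glue bottle is moved more than 30 mm or tipped (distance of glue from where it was at the start of the episode above 0.03 m or angle between glue's own z axis and vertical above 0.4 rad).
It fails at once if the mug, the tin or the offcut is moved more than 30 mm (distance of any of mug, tin, offcut from where it was at the start of the episode above 0.03 m).
It also fails if it takes over 72 s, if anything falls off the work surface, if the arm or the gripper's body presses on something with over 40 N, if the wrist force passes 120 N, or if a joint passes its speed limit or range.

ROBOT

A 6-joint arm with a two-finger parallel gripper is mounted at the origin on the work surface. World frame = base frame: x ahead of the robot, y to its left, z up, the work surface at z = 0. Lengths are in m, angles in rad, forces in N, time in s.
With the tool pointing down it reaches from about 0.275 to 0.875 m from the base axis. Payload 12.5 kg.
Tool frame: the origin (TCP) lies at the very end of the fingers, on their centre line; the grasp point (between the pads) lies 19 mm behind it; x points along the fingers, y is the direction in which the jaws open and shut, and the axes are right-handed (so a half turn about x gives the same grasp; the last joint's range is limited). The gripper opens to 85 mm and grips with 20 to 120 N. Pads are 22 mm wide; open, the fingers measure 114 mm over their backs; the gripper's body (76 mm by 85 mm) begins 54 mm behind the grasp point. The pads swing forward as they close: fully open they stand 13 mm farther back than shut.
Start: joints at [1.191, 0.351, 1.652, -0, 1.139, -0.085], TCP at [0.16, 0.526, 0.231] pointing down, gripper open.
Joint ranges: [-2.75, 2.75], [-0.79, 2.1], [0.01, 2.65], [-1.57, 4.71], [0.07, 3.14], [-2.87, 2.87]. Speed limits (rad/s): [2.22, 2.22, 2.79, 3.14, 3.14, 3.14].

INTERFACE

Orientations are given as a 3x3 rotation matrix whose columns are the frame's x, y, z axes.
In Python, from bench import manip gives the robot as it stands. Calls block until the motion is done:
- manip.move_ptp(position, orientation): joint-space move of the TCP to a pose.
- manip.move_l(position, attitude=None, max_speed=0.15): straight line of the TCP; attitude=None keeps the orientation; max_speed is the mean speed in m/s.
- manip.move_j(angles): joint-space move.
- manip.set_gripper(opening, effort=None): opening from 0.0 (shut) to 1.0 (fully open); effort is the grip in N (None keeps the last); returns when the fingers have stopped.
- manip.dwell(seconds).
- manip.inverse_kinematics(position, orientation): joint angles nearest the present ones, or None.
- manip.grab_frame(name): name is "side" or "top"; returns (picture, depth): 420x560x3 uint8, red, green, blue; 420x560 float32, m along the optical axis (not along the pixel's ray), 0 where there is no reading.
- manip.get_calibration(name): a dict with "camera_matrix" (3x3 intrinsics, pixels), "R" (3x3) and "t" (3): a world point X has camera coordinates R X + t. Camera axes: x right, y down, z forward; pixel columns grow to the right and rows downward; lengths in m; the calibration is good to about 2 mm. A picture is of the moment at which its call begins. get_calibration takes no time and is no camera call.
A pose or a line that the arm cannot do raises manip.Unreachable and nothing moves.
- manip.sign_off(): hands the job in, once; it reports no verdict.
Trained networks look in the newest picture that a camera, given by its name, has taken for a name from the list of things; names that differ only in an ending like _2 or _b are one class to them, and where a whole thing is asked for, a point or a joint stands for the part that bears it (a point fixed in the world has none). Each returns a list of dicts, best first, with "confidence" (0 to 1); they miss things now and then, are a little off and sometimes report something else, mostly with a low value. They report only what shows in the picture. A call takes as long as a camera call. They do not tell look-alikes from the thing itself.
- manip.look_for(camera, name): "at" ([x, y, z] in m, in world coordinates, good to about 4 mm: the middle of the surface that is visible of it).
Readings, each from a call of its own:
- manip.current_time(): time.
- manip.current_qpos(): joint angles.
- manip.current_joint_vel(): joint speeds.
- manip.current_joint_torque(): joint torques, N m.
- manip.current_ee_pos(): TCP position.
- manip.current_tcp_rot(): TCP orientation.
- manip.current_force(): force on the tool from outside, world axes, zero at the start.
- manip.current_ft_torque(): the same for the moment, N m.
- manip.current_grip_width(): opening from 0.0 (shut) to 1.0 (fully open).
Only numpy, scipy, OpenCV 4.12 (cv2) and the standard library are available. Lean on these libraries where they do the work, as an engineer would, in place of code of your own. Each camera call takes 0.05 s, during which the arm holds its last target. There are 200 camera calls.

## Working session

There is one attempt and no reset: what is moved stays moved. The work goes in short steps, each a Python script; the robot and the scene stay as the last script left them, time stands still between calls to the robot, and variables do not carry over. Pictures are saved under pics/ and viewed, about 8 in all and at most 12, crops included, and the job is handed in when it is done.

```bash
ls; mkdir -p pics
python3 - <<'E'
from bench import manip
import cv2,numpy as np
for c in ("top","side"):
    p,d=manip.grab_frame(c); cv2.imwrite(f"pics/{c}0.png",p[:,:,::-1]); np.save(f"pics/{c}0d.npy",d)
    k=manip.get_calibration(c); print(c,(-k["R"].T@k["t"]).round(3),k["R"].round(2).tolist(),k["camera_matrix"].round(0).tolist())
    for n in ("lock","slide","cover_knob","cover","key_bow","bluekey_bow","block","glue","mug","tin","offcut"):
        print(n,[(np.round(r["at"],3).tolist(),round(r["confidence"],2)) for r in manip.look_for(c,n)][:4])
print(manip.current_time(),manip.current_tcp_rot().round(2).tolist())
E
```

```text
pics
top [ 0.508 -0.007  0.774] [[0.02, -1.0, 0.03], [-1.0, -0.03, -0.04], [0.04, -0.03, -1.0]] [[398.0, 0.0, 285.0], [0.0, 398.0, 215.0], [0.0, 0.0, 1.0]]
lock [([0.499, 0.177, 0.069], 0.95), ([0.75, -0.122, 0.1], 0.26)]
slide [([0.478, 0.122, 0.076], 0.76), ([0.502, 0.178, 0.069], 0.48)]
cover_knob [([0.51, 0.191, 0.075], 0.61)]
cover [([0.508, 0.189, 0.076], 0.66)]
key_bow [([0.339, -0.181, 0.061], 0.85), ([0.585, -0.206, 0.071], 0.79), ([0.584, -0.137, 0.071], 0.72), ([0.353, -0.098, 0.069], 0.71)]
bluekey_bow [([0.463, -0.22, 0.081], 0.57)]
block [([0.479, -0.182, 0.044], 0.82), ([0.491, -0.144, 0.09], 0.45)]
glue [([0.589, -0.006, 0.129], 0.71)]
mug [([0.425, -0.009, 0.006], 0.67)]
tin [([0.752, -0.119, 0.101], 0.57), ([0.5, 0.18, 0.068], 0.19)]
offcut [([0.764, 0.145, 0.033], 0.76)]
side [0.169 0.421 0.723] [[-0.74, -0.67, 0.02], [-0.51, 0.55, -0.66], [0.44, -0.5, -0.75]] [[486.0, 0.0, 289.0], [0.0, 486.0, 206.0], [0.0, 0.0, 1.0]]
lock [([0.486, 0.192, 0.071], 0.96), ([0.456, -0.217, 0.072], 0.32)]
slide [([0.479, 0.125, 0.075], 0.58)]
cover_knob [([0.512, 0.194, 0.071], 0.76), ([0.753, 0.149, 0.028], 0.31)]
cover [([0.509, 0.191, 0.075], 0.69)]
key_bow [([0.583, -0.135, 0.057], 0.82), ([0.341, -0.087, 0.05], 0.8), ([0.584, -0.206, 0.061], 0.66), ([0.335, -0.179, 0.06], 0.56)]
bluekey_bow [([0.454, -0.217, 0.073], 0.7)]
block [([0.464, -0.162, 0.041], 0.64)]
glue [([0.583, 0.004, 0.1], 0.69), ([0.51, 0.196, 0.075], 0.59), ([0.464, -0.161, 0.042], 0.56), ([0.745, -0.104, 0.076], 0.25)]
mug [([0.428, -0.0, 0.057], 0.78)]
tin [([0.743, -0.104, 0.077], 0.87)]
offcut [([0.756, 0.147, 0.029], 0.63)]
1.2 [[-0.0, 0.29, 0.96], [-0.0, 0.96, -0.29], [-1.0, -0.0, -0.0]]
```

View pics/top0.png

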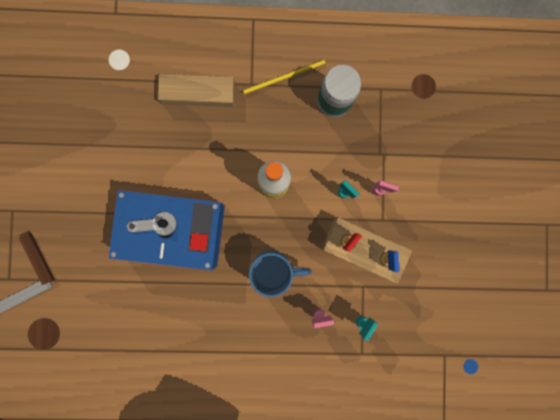

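View pics/side0.png

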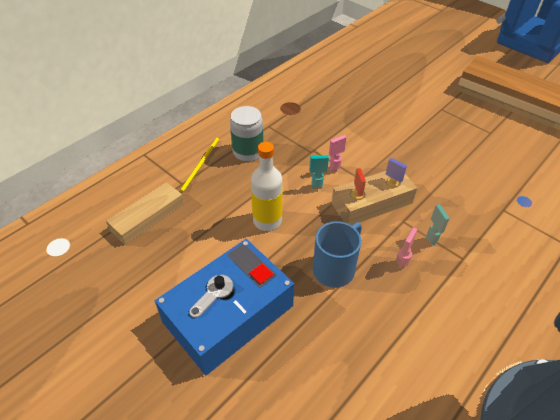

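The top view shows the lock at (167,231) with its index mark at (162,251), the knob at (163,223) and the pivot at (132,227). The red key is at (352,241), the blue key at (393,261), and the mug, at (272,273), stands between lock and block. Next I'll measure these from the point clouds.

```bash
cat > h.py <<'E'
from bench import manip
import cv2,numpy as np
def cloud(c,p=None,d=None):
    if p is None: p,d=manip.grab_frame(c)
    k=manip.get_calibration(c); v,u=np.mgrid[:420,:560]; K=k["camera_matrix"]
    X=np.stack([(u-K[0,2])/K[0,0]*d,(v-K[1,2])/K[1,1]*d,d],-1)
    W=(X-k["t"])@k["R"]; W[d<=0]=np.nan
    return p,W,cv2.cvtColor(p,cv2.COLOR_RGB2HSV)
def near(W,x,y,r): return np.hypot(W[...,0]-x,W[...,1]-y)<r
def R(yaw): # tool down, jaw (tool y) axis at angle yaw in the world
    x=np.array([0,0,-1.]); y=np.array([np.cos(yaw),np.sin(yaw),0]); return np.stack([x,y,np.cross(x,y)],1)
def pca(P):
    m=P[:,:2].mean(0); w,v=np.linalg.eigh(np.cov((P[:,:2]-m).T)); a=v[:,1]; return m,np.arctan2(a[1],a[0]),np.sqrt(w)
E
python3 - <<'E'
from h import *
for c in ("top","side"):
    p=cv2.imread(f"pics/{c}0.png")[:,:,::-1].copy(); d=np.load(f"pics/{c}0d.npy")
    p,W,h=cloud(c,p,d); H,S,V=[h[...,i].astype(int) for i in range(3)]; z=W[...,2]
    def rep(n,m,rect=True):
        P=W[m]; 
        if len(P)<5: print(n,len(P)); return
        mm,a,s=pca(P); r=cv2.minAreaRect((P[:,:2]*1000).astype(np.float32))
        print(c,n,len(P),"mean",P.mean(0).round(4),"zmax",P[:,2].max().round(3),"pca",round(a,3),"rect",np.round(r[0],1),np.round(r[1],1),round(r[2],1))
    blue=(H>100)&(H<125)&(S>150)
    b=near(W,.5,.18,.14)&blue&(abs(z-.07)<.004); b=cv2.morphologyEx(b.astype(np.uint8),cv2.MORPH_OPEN,np.ones((3,3)))>0
    rep("box",b)
    rep("mark",near(W,.47,.18,.05)&(S<70)&(V>150)&(abs(z-.07)<.003)&(W[...,0]<.485))
    red=((H<6)|(H>174))&(S>170)
    rep("slide",near(W,.478,.122,.03)&red&(V>120))
    rep("knob",near(W,.51,.192,.04)&(z>.084)&(z<.1))
    rep("cover",near(W,.51,.21,.08)&(z>.0725)&(z<.08)&(S<60))
    rep("redkey",near(W,.49,-.145,.04)&red&(z>.055))
    rep("redkey top",near(W,.49,-.145,.04)&red&(z>.091))
    rep("bluekey",near(W,.458,-.218,.04)&(H>105)&(H<130)&(S>120)&(z>.06))
    bl=near(W,.475,-.18,.1)&(abs(z-.045)<.004); rep("block",bl)
    rep("glue",near(W,.59,-.0,.04)&(z>.06)); rep("mug",near(W,.425,0,.07)&(z>.08))
E
```

```text
top box 4516 mean [0.4998 0.1916 0.0701] zmax 0.074 pca 1.307 rect [502.5 179.9] [179.6 115.9] 84.6
top mark 48 mean [0.4662 0.1845 0.0704] zmax 0.073 pca 3.066 rect [466.2 184.6] [ 5.7 26.5] 82.4
top slide 251 mean [0.4837 0.12   0.075 ] zmax 0.078 pca 1.036 rect [483.6 120.6] [28.8 27.7] 85.2
top knob 76 mean [0.5134 0.1797 0.0921] zmax 0.095 pca 1.692 rect [513.1 180.3] [14.4 14.8] 43.7
top cover 598 mean [0.511  0.1978 0.0753] zmax 0.08 pca 1.681 rect [492.3 207.6] [138.8 103.6] 72.0
top redkey 141 mean [ 0.49  -0.146  0.091] zmax 0.101 pca 2.493 rect [ 489.5 -147.2] [ 7.9 34. ] 52.9
top redkey top 95 mean [ 0.4897 -0.1471  0.0968] zmax 0.101 pca 2.508 rect [ 489.5 -147.2] [ 7.8 34. ] 53.1
top bluekey 170 mean [ 0.4586 -0.2187  0.0888] zmax 0.1 pca -3.048 rect [ 458.2 -220.3] [32.9  7.5] 4.8
top block 2427 mean [ 0.474  -0.1823  0.0452] zmax 0.049 pca 1.17 rect [ 473.3 -184.9] [150.9  66. ] 67.0
top glue 944 mean [ 0.5885 -0.0082  0.1415] zmax 0.192 pca 1.525 rect [593.9  -8.6] [53.8 54.9] 87.8
top mug 365 mean [ 0.4281 -0.0075  0.0888] zmax 0.093 pca 3.045 rect [429.6  -8. ] [75
[... 339 characters left out ...]
0.1843 0.0922] zmax 0.096 pca 3.017 rect [513.6 183.4] [14.1 14.3] 39.4
side cover 708 mean [0.5096 0.2018 0.0758] zmax 0.08 pca 1.561 rect [510.5 200.4] [139.6 107.6] 90.0
side redkey 49 mean [ 0.4897 -0.1451  0.0978] zmax 0.1 pca 2.486 rect [ 490.3 -145.8] [ 7.2 35. ] 52.5
side redkey top 49 mean [ 0.4897 -0.1451  0.0978] zmax 0.1 pca 2.486 rect [ 490.3 -145.8] [ 7.2 35. ] 52.5
bluekey 1
side block 1636 mean [ 0.4723 -0.1724  0.0456] zmax 0.049 pca 1.08 rect [ 474.1 -182. ] [151.5  69.2] 67.5
side glue 1603 mean [0.585  0.0048 0.1243] zmax 0.194 pca -2.37 rect [590.2   0.6] [54.8 42.8] 45.4
side mug 572 mean [ 0.4292 -0.0033  0.0876] zmax 0.093 pca 2.119 rect [430.4  -4.1] [74.4 75. ] 39.0
```

```bash
cat >> h.py <<'E'
C=np.array([.502,.1815]); BY=-.094
E
python3 - <<'E'
from h import *
piv=C+55e-3*np.array([-np.sin(BY),np.cos(BY)])
def pose(th): 
    a=BY-np.pi/2+th; return piv+.055*np.array([np.cos(a),np.sin(a)]), a+np.pi/2
manip.set_gripper(.38)
p,y=pose(.21); manip.move_ptp([*p,.16],R(y)); manip.move_l([*p,.081],max_speed=.1)
print(manip.current_force().round(1),manip.current_ee_pos().round(4))
for th in np.arange(.35,1.61,.15):
    p,y=pose(th); manip.move_l([*p,.081],R(y),max_speed=.08)
print(manip.current_force().round(1),manip.current_ee_pos().round(4))
manip.move_l([*p,.2],max_speed=.2)
# over the key, out of sight of lock
manip.move_ptp([.49,-.146,.26],R(.93))
p,W,h=cloud("top"); cv2.imwrite("pics/top1.png",p[:,:,::-1]); np.save("pics/top1W.npy",W)
p,W,h=cloud("side"); cv2.imwrite("pics/side1.png",p[:,:,::-1]); np.save("pics/side1W.npy",W)
a=cv2.imread("pics/top1.png")[150:300,80:300]; b=cv2.imread("pics/side1.png")[220:380,130:350]
cv2.imwrite("pics/c1.png",np.hstack([cv2.resize(a,(400,300)),cv2.resize(b,(400,300))]))
print(manip.current_time(),manip.current_qpos().round(2))
E
```

```text
[ 0.2  0.7 -0.1] [0.5139 0.1818 0.0815]
[ 0.2 -0.3  0.9] [0.5616 0.2297 0.0809]
9.4917 [-0.38  0.25  1.72  0.    1.18 -1.31]
```

View pics/c1.png

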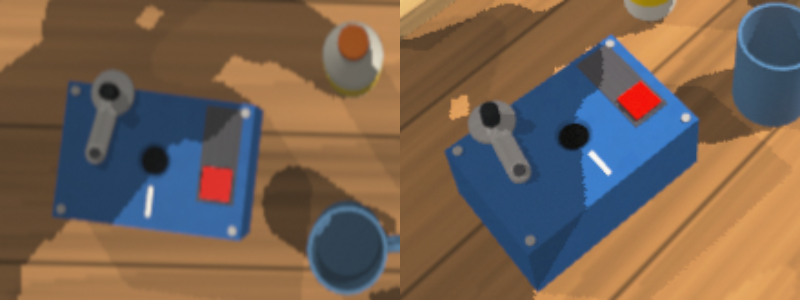

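The cover now stands well aside, and the black seal is visible at (154,160) in the left crop. Next I'll measure the seal centre and grasp the key.

Run:
```python
from h import *
for c in ("top","side"):
    p=cv2.imread(f"pics/{c}1.png"); W=np.load(f"pics/{c}1W.npy"); V=p.max(2)
    m=near(W,*C,.022)&(V<60); P=W[m]; r=cv2.minAreaRect((P[:,:2]*1e3).astype(np.float32))
    print(c,m.sum(),P.mean(0).round(4),np.round(r[0],1),np.round(r[1],1))
K=np.array([.490,-.146])
manip.move_l([*K,.060],R(.93),max_speed=.15)
print(manip.current_force().round(1))
manip.set_gripper(0,effort=60)
print(manip.current_grip_width(),manip.current_force().round(1))
manip.move_l([*K,.13],max_speed=.1)
manip.move_l([*K,.28],max_speed=.2)
print("lifted",manip.current_grip_width(),manip.current_force().round(2))
manip.move_ptp([*C,.28],R(1.47))
manip.move_l([*C,.16],max_speed=.15)
for c in ("top","side"):
    p,W,h=cloud(c); cv2.imwrite(f"pics/{c}2.png",p[:,:,::-1]); np.save(f"pics/{c}2W.npy",W)
a=cv2.imread("pics/top2.png")[150:300,80:300]; b=cv2.imread("pics/side2.png")[180:340,130:350]
cv2.imwrite("pics/c2.png",np.hstack([cv2.resize(a,(400,300)),cv2.resize(b,(400,300))]))
print(manip.current_time(),manip.current_ee_pos().round(4))
```

```text
top 160 [0.5027 0.1815 0.0669] [502.9 181.3] [22.9 23.3]
side 178 [0.5028 0.1825 0.0679] [503.1 182.3] [23.1 24.9]
[ 0.  -0.1  0.6]
0.1005123936518928 [0.5 1.5 6.3]
lifted 0.09756524765783509 [-0.99  0.28 -1.68]
15.3417 [0.5025 0.1816 0.161 ]
```

View pics/c2.png

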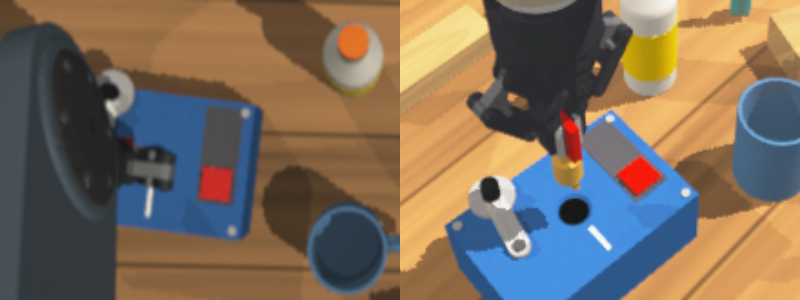

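The red key is held upright just above the hole (side crop: key at (568,165), hole at (574,211)). The hole centre measures (0.5028, 0.182). Now the guarded lowering.

```bash
echo 'C=np.array([.5028,.182])
YH=np.pi/2+BY' >> h.py
python3 - <<'E'
from h import *
manip.move_l([*C,.123],R(YH),max_speed=.1); manip.dwell(.2)
f0=manip.current_force(); np.save("f0.npy",f0); print("tare",f0.round(2),manip.current_ee_pos().round(4))
z=.123; xy=C.copy()
while z>.0945:
    z-=.0015; manip.move_l([*xy,z],R(YH),max_speed=.04)
    f=manip.current_force()-f0; e=manip.current_ee_pos()
    print(round(z,4),f.round(1),e.round(4),manip.current_ft_torque().round(2))
    if f[2]>6 or np.hypot(*f[:2])>12: break
print(manip.current_time())
E
```

```text
tare [-0.04 -0.11 -0.84] [0.5031 0.1821 0.1237]
0.1215 [-0.3  0.3  0.3] [0.5028 0.182  0.1215] [ 0.07 -0.    0.05]
0.12 [ 1.1  0.1 -0.5] [0.5027 0.182  0.1199] [ 0.03  0.01 -0.01]
0.1185 [-0.3  1.3 -0. ] [0.5028 0.182  0.1184] [-0.01 -0.    0.  ]
0.117 [-0.6 -0.8  0.3] [0.5028 0.182  0.1169] [-0.01 -0.02 -0.01]
0.1155 [-0.8 -0.1 -0.6] [0.5027 0.182  0.1154] [-0.01 -0.01  0.02]
0.114 [ 1.1  0.4 -0.6] [0.5027 0.182  0.1139] [ 0.   -0.04 -0.02]
0.1125 [ 0.3 -0.4  0. ] [0.5028 0.182  0.1124] [-0.04  0.01  0.05]
0.111 [0.3 0.1 0.6] [0.5028 0.182  0.1109] [0.   0.04 0.03]
0.1095 [-0.8  1.   0.6] [0.5027 0.182  0.1094] [ 0.04 -0.01  0.03]
0.108 [ 0.5 -0.  -0.6] [0.5028 0.182  0.1079] [ 0.01  0.01 -0.05]
0.1065 [1.1 0.7 0.7] [0.5027 0.182  0.1064] [-0.02  0.02 -0.  ]
0.105 [-0.4  0.1  0.5] [0.5027 0.182  0.1049] [-0.    0.02 -0.04]
0.1035 [0.7 0.4 0.1] [0.5027 0.182  0.1034] [-0.01 -0.02 -0.01]
0.102 [-0.1  1.1  0.3] [0.5028 0.182  0.1019] [-0.05  0.03 -0.01]
0.1005 [0.2 1.3 0.4] [0.5027 0.182  0.1004] [-0.02  0.07 -0.05]
0.099 [-0.3 -0.4  0.3] [0.5027 0.182  0.0989] [-0.01  0.   -0.05]
0.0975 [-0.4  0.5 -0.4] [0.5027 0.182  0.0974] [-0.02  0.03  0.  ]
0.096 [0.2 0.9 0.9] [0.5027 0.182  0.0959] [-0.    0.07 -0.01]
0.0945 [-0.   0.  -0.2] [0.5027 0.182  0.0944] [-0.01 -0.03 -0.04]
20.8083
```

Run:
```python
from h import *
f0=np.load("f0.npy"); z=.0945
while z>.083:
    z-=.0007; manip.move_l([*C,z],R(YH),max_speed=.04)
    f=np.mean([manip.current_force() for _ in range(5)],0)-f0
    print(round(z,4),f.round(1))
    if f[2]>3 or np.hypot(*f[:2])>12: break
p,W,h=cloud("side"); cv2.imwrite("pics/s3.png",cv2.resize(p[200:320,180:320,::-1],(700,600)))
print(manip.current_time(),manip.current_grip_width())
```

```text
0.0938 [-0.1 -0.   0.7]
0.0931 [ 1.  -0.1  0.3]
0.0924 [-0.   0.3  0.5]
0.0917 [0.2 0.4 0.1]
0.091 [-0.1  0.1 -0.2]
0.0903 [ 0.1  0.7 -0.2]
0.0896 [0.2 0.9 0.4]
0.0889 [-2.2 -0.3  8.2]
22.8583 0.09391260978534978
```

View pics/s3.png

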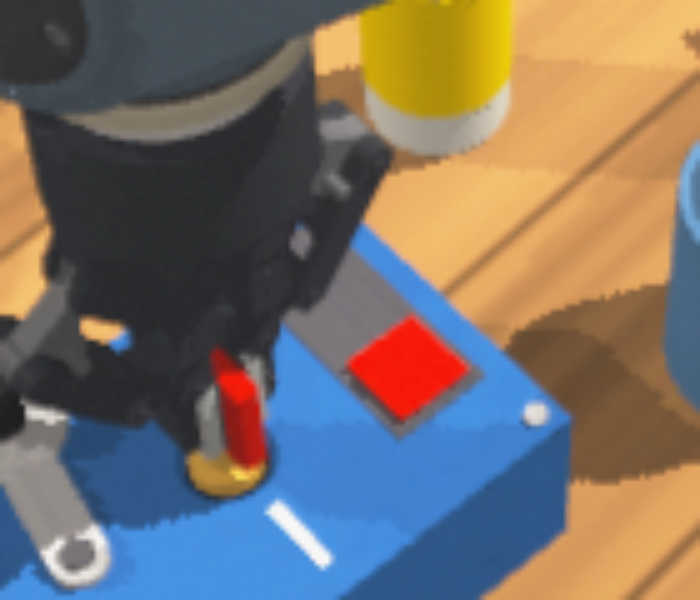

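The bottom contact comes at TCP z = 0.0889, which fits "fully home" (predicted 0.089). The brass shaft shows only slightly above the face at (228,480). I'll confirm from the bow's top height, then turn clockwise gently in steps while watching the slide.

Run:
```python
from h import *
f0=np.load("f0.npy")
p,W,h=cloud("side"); H,S=h[...,0],h[...,1]; red=((H<6)|(H>174))&(S>170)
P=W[red&near(W,*C,.03)]; print("bow z",np.percentile(P[:,2],[0,5,50,95,100]).round(4))
def slide():
    p,W,h=cloud("side"); H,S=h[...,0],h[...,1]; red=((H<6)|(H>174))&(S>170)&(h[...,2]>100)
    m=red&near(W,.49,.121,.035)&(abs(W[...,2]-.075)<.006); return W[m].mean(0).round(4),m.sum()
print("slide",slide())
z=.0893; manip.move_l([*C,z],R(YH),max_speed=.04)
for a in np.arange(.04,.25,.04):
    manip.move_l([*C,z],R(YH-a),max_speed=.04); manip.dwell(.05)
    f=np.mean([manip.current_force() for _ in range(5)],0)-f0; t=np.mean([manip.current_ft_torque() for _ in range(5)],0)
    print(round(a,2),f.round(1),t.round(2))
    if abs(t[2])>1 or np.linalg.norm(f)>20: break
print("slide",slide(),manip.current_time())
```

```text
bow z [0.091  0.0948 0.1193 0.1278 0.1291]
slide (array([0.4832, 0.1229, 0.0759]), np.int64(266))
0.04 [-0.7 -1.   5.8] [-0.02  0.15 -0.03]
0.08 [-0.3  0.2  6.2] [ 0.    0.03 -0.05]
0.12 [0.1 0.  6.6] [-0.06  0.05  0.  ]
0.16 [-0.  -2.   6.3] [-0.2   0.1   0.05]
0.2 [-0.6 -2.4  6.6] [-0.3   0.14  0.1 ]
0.24 [-0.1 -1.   5.8] [-0.33  0.16  0.08]
slide (array([0.4866, 0.1224, 0.0758]), np.int64(266)) 25.0583
```

The key is home (bow top about 0.128) and the core has started to turn: the slide moved 3.4 mm. I'll continue to the stop with a torque guard.

Run:
```python
from h import *
f0=np.load("f0.npy"); z=.0893
def slide():
    p,W,h=cloud("side"); H,S=h[...,0],h[...,1]; red=((H<6)|(H>174))&(S>170)&(h[...,2]>100)
    m=red&near(W,.495,.121,.045)&(abs(W[...,2]-.075)<.006); return W[m].mean(0),m.sum()
for a in np.arange(.28,1.0,.04):
    manip.move_l([*C,z],R(YH-a),max_speed=.04); manip.dwell(.05)
    f=np.mean([manip.current_force() for _ in range(5)],0)-f0; t=np.mean([manip.current_ft_torque() for _ in range(5)],0)
    s,n=slide(); print(round(a,2),f.round(1),t.round(2),s.round(4),n)
    if abs(t[2])>.5 or np.linalg.norm(f)>20: break
print(manip.current_time())
```

```text
0.28 [-0.5 -1.5  5.9] [-0.36  0.16  0.06] [0.4882 0.1223 0.0758] 260
0.32 [-1.  -1.9  7.5] [-0.42  0.16  0.04] [0.4897 0.1222 0.0757] 261
0.36 [-0.2 -3.   6.5] [-0.4   0.15  0.06] [0.4912 0.122  0.0758] 262
0.4 [-1.2 -2.6  7.8] [-0.54  0.11  0.03] [0.4927 0.1219 0.0757] 262
0.44 [-0.4 -1.9  6.3] [-0.51  0.15  0.07] [0.494  0.1216 0.0757] 260
0.48 [-1.5 -2.2  6.8] [-0.58  0.17  0.05] [0.4953 0.1211 0.0757] 249
0.52 [-1.  -2.5  7.2] [-0.63  0.22  0.05] [0.4958 0.1209 0.0757] 229
0.56 [-0.6 -3.5  6.2] [-0.67  0.24  0.08] [0.4957 0.1209 0.0759] 203
0.6 [-0.8 -3.1  8.2] [-0.72  0.22  0.05] [0.4959 0.1209 0.0758] 179
0.64 [-1.4 -4.3  7.1] [-0.8   0.23  0.07] [0.496  0.1213 0.0759] 158
0.68 [-0.5 -4.3  8.3] [-0.83  0.3   0.04] [0.4964 0.1209 0.0758] 136
0.72 [-1.9 -4.   8. ] [-0.84  0.27  0.  ] [0.4966 0.1208 0.0756] 109
0.76 [-1.1 -3.9  8.1] [-0.88  0.24  0.04] [0.4967 0.1211 0.0759] 88
0.8 [-1.7 -4.4  8.8] [-0.89  0.3   0.02] [0.497  0.1207 0.0756] 65
0.84 [-1.4 -3.9  8. ] [-0.92  0.34  0.01] [0.4967 0.1202 0.076 ] 39
0.88 [-2.  -5.3  8.5] [-0.99  0.36  0.23] [0.4968 0.1199 0.0752] 30
0.92 [-1.2 -5.2  7.4] [-1.03  0.37  0.6 ] [0.4964 0.119  0.0749] 21
31.0083
```

The torque rises at 0.88–0.92, so that is the stop. I'll unload slightly, let go, rise and look.

Run:
```python
from h import *
z=.0893
manip.move_l([*C,z],R(YH-.89),max_speed=.04); manip.dwell(.1)
manip.set_gripper(.35)
manip.move_l([*C,.2],max_speed=.1)
manip.move_l([.40,.32,.3],max_speed=.25)
for c in ("top","side"):
    p,W,h=cloud(c); H,S,V=h[...,0],h[...,1],h[...,2]; red=((H<6)|(H>174))&(S>170)
    m=red&(V>100)&near(W,.497,.121,.045)&(abs(W[...,2]-.075)<.006)
    cv2.imwrite(f"pics/{c}4.png",p[:,:,::-1])
    if m.sum(): print(c,"slide",W[m].mean(0).round(4),m.sum())
    m=red&near(W,*C,.025)&(W[...,2]>.08); P=W[m]
    if len(P): print(c,"bow",P.mean(0).round(4),np.percentile(P[:,2],[2,98]).round(4),pca(P[P[:,2]>.12])[:2])
a=cv2.imread("pics/top4.png")[150:300,80:300]; b=cv2.imread("pics/side4.png")[220:380,130:350]
cv2.imwrite("pics/c4.png",np.hstack([cv2.resize(a,(400,300)),cv2.resize(b,(400,300))]))
print(manip.current_time(),manip.current_grip_width())
```

```text
top slide [0.5093 0.1178 0.0751] 251
top bow [0.503  0.1769 0.1221] [0.1021 0.1277] (array([0.50255269, 0.17845536]), np.float64(2.2200413017290943))
side slide [0.5089 0.1202 0.0757] 257
side bow [0.4903 0.1928 0.0941] [0.0917 0.0972] (array([nan, nan]), np.float64(nan))
34.0083 0.3509321285090195h.py:13: RuntimeWarning: Mean of empty slice.
  m=P[:,:2].mean(0); w,v=np.linalg.eigh(np.cov((P[:,:2]-m).T)); a=v[:,1]; return m,np.arctan2(a[1],a[0]),np.sqrt(w)
  ret = um.true_divide(
  avg = a.mean(axis, **keepdims_kw)
h.py:13: RuntimeWarning: Degrees of freedom <= 0 for slice
  m=P[:,:2].mean(0); w,v=np.linalg.eigh(np.cov((P[:,:2]-m).T)); a=v[:,1]; return m,np.arctan2(a[1],a[0]),np.sqrt(w)
  c *= np.true_divide(1, fact)
  c *= np.true_divide(1, fact)
```

View pics/c4.png

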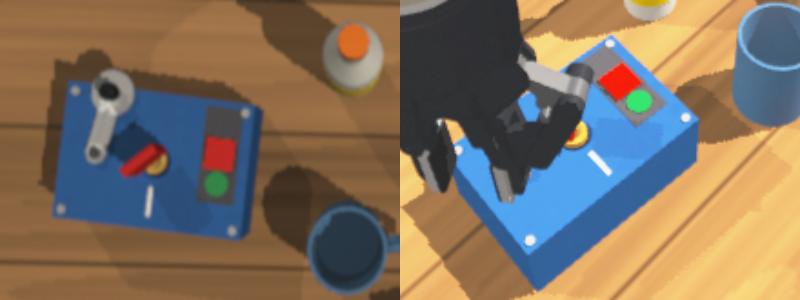

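The green button is uncovered; the slide has moved about 25.8 mm. I'll move the arm clear and check the key's height and tilt against the same measurement made on it in the block, where its top is known to be at 97 mm.

Run:
```python
from h import *
manip.move_ptp([.25,.45,.3],R(1.2))
def top(p,W,h,x,y,zm,c,n):
    H,S=h[...,0],h[...,1]; m=((H<6)|(H>174))&(S>170)&near(W,x,y,.03)&(W[...,2]>zm); P=W[m]
    T=P[P[:,2]>np.percentile(P[:,2],98)-.005]
    print(c,n,len(P),"z pct",np.percentile(P[:,2],[50,80,90,98]).round(4),"top",np.round(cv2.minAreaRect((T[:,:2]*1e3).astype(np.float32))[0],1),T[:,2].mean().round(4))
for c in ("top","side"):
    p=cv2.imread(f"pics/{c}0.png")[:,:,::-1].copy(); top(*cloud(c,p,np.load(f"pics/{c}0d.npy")),.49,-.146,.06,c,"block")
    r=cloud(c); top(*r,*C,.085,c,"lock"); cv2.imwrite(f"pics/{c}5.png",r[0][:,:,::-1])
b=cv2.imread("pics/side5.png"); cv2.imwrite("pics/c5.png",np.hstack([cv2.resize(b,(480,360)),cv2.resize(b[220:340,170:277],(320,360))]))
print(manip.current_time())
```

```text
top block 141 z pct [0.0961 0.0976 0.0982 0.0991] top [ 489.5 -147.2] 0.097
top lock 167 z pct [0.1251 0.1265 0.1269 0.128 ] top [502.5 179.4] 0.1258
side block 49 z pct [0.098  0.0987 0.099  0.0998] top [ 489.5 -145.2] 0.0979Traceback (most recent call last):
  File "<stdin>", line 9, in <module>
  File "<stdin>", line 5, in top
    return _quantile_unchecked(
        a, q, axis, out, overwrite_input, method, keepdims, weights)
    return _ureduce(a,
                    func=_quantile_ureduce_func,
    ...<5 lines>...
                    overwrite_input=overwrite_input,
                    method=method)
    r = func(a, **kwargs)
    result = _quantile(arr,
                       quantiles=q,
    ...<2 lines>...
                       out=out,
                       weights=wgt)
    slices_having_nans = np.isnan(arr[-1, ...])
                                  ~~~^^^^^^^^^
IndexError: index -1 is out of bounds for axis 0 with size 0
```

The key's top stands 28.9 mm higher than it did in the block, against 29 mm expected for fully home, and its centre is within about 2.5 mm of the axis. The arm blocks the side view here, but the top view is conclusive, so I'm handing in.

Run:
```python
from bench import manip
print(manip.current_force().round(1),manip.current_time()); manip.sign_off()
```

```text
[-0.7 -0.7  0.6] 34.9167
the job is handed in; nothing more can be done
```

The job is handed in, at about 35 s of the 72 s allowed. The lock is open: the red slide is drawn and the green button is uncovered.

**What I did**
- I swung the cover about 1.5 rad aside, took the red key from the block and lowered it into the hole along the index mark.
- No back-and-forth search was needed. The keyway lay within reach of that direction, so the key went straight to the bottom.
- I then turned the key clockwise to the stop. The turning moment stayed near zero and rose to only 0.6 N m at the stop, and the wrist force stayed below 10 N. I eased it back slightly, let go and moved clear.

**What the last checks showed**
- **Slide:** it moved about 25.8 mm of its 26 mm, measured in the top view (23.5 mm needed).
- **Key height:** its top is 28.9 mm higher than it was in the block; fully home would be 29 mm.
- **Key position:** the top of the bow lies about 2.5 mm from the hole axis, within measuring error or a slight lean. I did not measure the tilt itself.
- **Other things:** the mug and the glue bottle looked unmoved in the pictures. I did not check the blue key, tin or offcut again after the job, but the arm went near none of them except the blue key's block.

The final check from the side camera failed because nothing of the key showed in it, most likely hidden by the arm. The key's final height and position therefore rest on the top camera alone.

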